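# Press a test tile down and slide it under the holder's leaf spring

## Robot

A 6-joint arm with a two-finger parallel gripper is mounted at the origin on a cart in front of the work surface, level with it; the furniture and walls round the work are solid. World frame = base frame: x ahead of the robot, y to its left, z up, the work surface at z = 0. Lengths are in m, angles in rad, forces in N, time in s.
With the tool pointing down it reaches from about 0.35 to 0.975 m from the base axis. Payload 4.9 kg.
Tool frame: the origin (TCP) lies at the very end of the fingers, on their centre line; the grasp point (between the pads) lies manip.grip_point_offset behind it (manip.grip_point_offset is the distance from the TCP to the grasp point, in m); z points along the fingers, y is the line along which they close (so a half turn about z gives the same grasp; the last joint's range is limited). The gripper opens to 85 mm and grips with 20 to 120 N. Pads are 22 mm wide; open, the fingers measure 114 mm over their backs; the gripper's body (76 mm by 85 mm) begins 54 mm behind the grasp point. The pads swing forward as they close: fully open they stand 13 mm farther back than shut.
Start: joints at [-1.257, 0.053, 1.613, -0, 1.476, -0.119], TCP at [0.262, -0.567, 0.231] pointing down, gripper open.
Joint ranges: [-3.01, 3.01], [-1.01, 2.22], [0.06, 2.58], [-1.02, 4.17], [0.09, 2.62], [-3.14, 3.14]. Speed limits (rad/s): [2.57, 2.57, 3.14, 3.14, 3.14, 3.14].

## Interface

Orientations are given as a unit quaternion [w, x, y, z].
In Python, from plant import manip gives the robot as it stands.
- The arm moves only by the shell command python3 -m crank 'ROWS' [OPENING]. ROWS is JSON, a list of rows, each an object of numbers: "x", "y", "z": the shift along the tool's x, y, z in cm; "turn": the turn about the tool's z in rad. In form: [{"x": .., "y": .., "z": .., "turn": ..}, ...]. A call has 1 to 5 rows; each row shifts and turns the commanded pose from where the row before left it, along the tool's axes as they then stand; what a row does not reach is not made up. A row lasts 1/10 s, in which the tool goes at most 50 mm and 8.59 degrees, less where a joint would pass 70% of its speed; a pose out of reach is approached as far as the arm can. A call with a gripper value outside its range is refused whole. OPENING is the opening in per cent of the stroke, from 0 (shut) to 100 (fully open), set as the call begins (- or left out, the last holds). The fingers move at their own pace and stop on an object; the grip force is fixed at half the most. Time passes only in rows, so rows that do not move let the fingers close. It gives the time, the measured TCP pose, the force, the opening and the grip force at its end, in the units of the state.
- manip.state(): the state, without advancing time (a new reading comes with each control period).
- manip.grab_frame(name): name is "scene" or "top" or "wrist"; returns (picture, depth): 420x560x3 uint8, red, green, blue; 420x560 float32, m along the optical axis (not along the pixel's ray), 0 where there is no reading.
- manip.camera_model(name): a dict with "mtx" (3x3 intrinsics, pixels), "world_to_cam" (4x4, takes a point from world to camera coordinates). Camera axes: x right, y down, z forward; pixel columns grow to the right and rows downward; lengths in m; the calibration is good to about 2 mm. A picture is of the moment at which its call begins: read the wrist's pose just before it. camera_model takes no time and is no camera call; for the wrist camera it gives the pose at the moment of the call.
- manip.job_done(): hands the job in; it is judged then, once.
The state is a dict: "time": time; "joint_pos": joint angles; "joint_vel": joint speeds; "joint_efforts": joint torques, N m; "tool_pos": TCP position; "tool_rot": TCP orientation; "contact_force": force on the tool from outside, world axes, zero at the start; "ft_torque": the same for the moment, N m; "gripper_width": opening from 0.0 (shut) to 1.0 (fully open); "grasp_force": force on a finger pad.
Only numpy, scipy, OpenCV 4.12 (cv2) and the standard library are available. Lean on these libraries where they do the work, as an engineer would, in place of code of your own. Each camera call takes 0.05 s, during which the arm holds its last target. There are 200 camera calls.

## Task

In the wooden holder on the painting board lies a loose white test tile: press it down firmly with the fingertips, behind its thumb bar, and, keeping it pressed, slide it under the steel leaf spring until it is fully home against the stop at the holder's end. Then let go, so that the spring holds the tile down on its own. Keep the tile flat and down in the holder throughout (do not lift it), and leave the other things on the board where they stand.

Things in the scene. Friction and masses are not known exactly. Their poses are not given: they have to be found in the camera images.
- holder: Wooden tile holder fixed to the board, base 206 x 100 mm. Rails 29 mm high, 79 mm clear between. Stop block at its far end, 46 mm high over the clamp screws, carries the leaf spring. Origin: on the board, between the rails, 90 mm before the stop's face. x: sliding direction, along the rails to spring and stop (roughly away from the robot); z up. Base from x = -93 to +113 mm.
- tile: Loose white porcelain tile 100 (x) x 76 x 8 mm, 0.14 kg, between the rails. Origin: centre of its underside, 25 mm above the board at the start (upper face 33 mm); x towards the spring. Thumb bar across it at x = -8 to -2 mm, 50 mm wide, 6 mm high; behind the bar 42 mm of flat face for fingertips. Home against the stop: origin at x = 40 mm in the holder's frame.
- thumb_bar (a point): middle of the top of the tile's thumb bar, 13.8 mm above the tile's underside
- tile_front (a point): middle of the top edge of the tile's leading end (the end that goes under the spring and meets the stop)
- leaf_toe (a point): Underside of the upturned free toe of the relaxed leaf spring, 28 mm above the board, x = 46 mm in the holder; steel strip 56 mm wide, its lowest line (24 mm above the board) 6 to 11 mm beyond. The toe is 5 mm lower than the unpressed tile's upper face: the tile's end butts against it unless pressed down more than 5 mm. Fixed point.
- stop (a point): middle of the stop's face, 25 mm above the board, 90 mm along the holder's x
- bed (a joint): How far the sprung bed under the tile is pressed down, m: 0 up, 0.012 at its bottom stop. Moves straight down without tilting; about 4 N to start, then 0.8 N per mm (13.6 N at the bottom). Polished dark steel, 176 x 74 mm; the tile slides easily on it. When let go, the bed lifts the tile against the leaf spring and rests about 7 mm down.
- leaf (a joint): how far the leaf spring is bent up, rad: 0 relaxed, grows as the tile lifts it (about 6 N to start, then 2 N per mm at its lowest line)
- jar: small blue paint jar with a white screw cap, 45 mm across, 70 mm tall, loose bystander, origin under its middle
- bottle: brown glass bottle, 40 mm across, 74 mm tall, loose bystander, origin under its middle
- small_dish: small round paint dish, 49 mm across, 20 mm tall, loose bystander close beside the holder, origin under its middle
- bowl: porcelain bowl, about 110 mm across, 56 mm tall, loose bystander, origin under its middle
- stick: turned wooden burnishing stick lying flat, about 157 mm long, 17 mm thick, loose bystander, origin under its middle
- saucer: undecorated saucer lying face down, 120 mm across, 20 mm tall, loose bystander, origin under its middle

How it is judged:
By the outcome, as a careful person would: the job done as asked, in the order asked, and still so for the second after the job is handed in, with the robot touching nothing.
It also fails if it takes over 35 s, if anything falls off the work surface, if the arm or the gripper's body presses on something with over 40 N, if the wrist force passes 120 N, or if a joint passes its speed limit or range.

## Working session

There is one attempt and no reset: what is moved stays moved. The work goes in short steps, Python scripts to look and compute and a shell command to move; the robot and the scene stay as the last step left them, time stands still between calls to the robot, and variables do not carry over. Pictures are saved under pics/ and viewed, at most 10 in all, crops included, and the job is handed in when it is done.

```bash
mkdir -p pics; ls
python3 - <<'E'
from plant import manip
import cv2,numpy as np
s=manip.state();print(s['time'],s['tool_pos'],s['tool_rot'],s['contact_force'],s['gripper_width'],manip.grip_point_offset)
for n in("top","scene"):
    p,d=manip.grab_frame(n);np.savez(f'{n}0.npz',p=p,d=d,**manip.camera_model(n))
    cv2.imwrite(f'pics/{n}0.png',p[:,:,::-1])
E
```

```text
pics
0.0 [ 0.26193451 -0.56677775  0.23004083] [-1.03179067e-03  9.76679045e-01  2.14702045e-01 -1.00150739e-04] [-0.25536171  0.04506395 -0.9187787 ] 1.004206172510268 0.0187
```

View pics/top0.png

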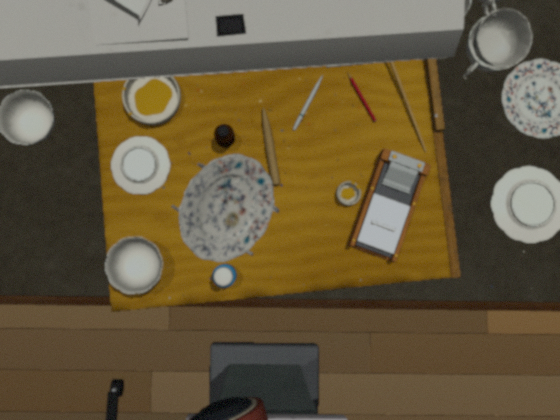

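View pics/scene0.png

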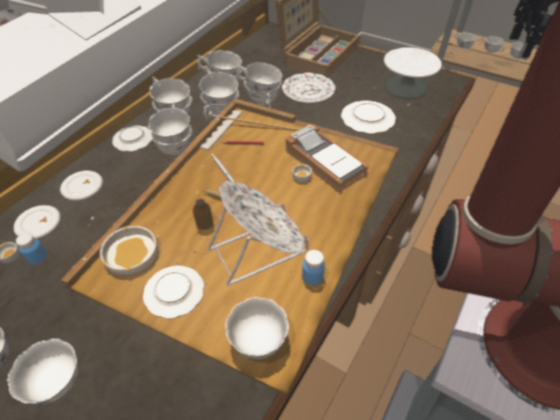

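The top view shows the white tile around px (383,222) with the spring and stop towards (403,165), and the small dish at (348,193). The scene view shows the tile at about (335,158). Next I measure the tile in both views.

```bash
cat > h.py <<'E'
import numpy as np,cv2
def ray(c,uv,z):
    K,T=c['mtx'],c['world_to_cam'];R=T[:3,:3];o=-R.T@T[:3,3]
    uv=np.atleast_2d(np.asarray(uv,float));d=np.c_[uv,np.ones(len(uv))]@np.linalg.inv(K).T@R
    return o+d*((z-o[2])/d[:,2:])
def rays2(c1,u1,c2,u2):  # triangulate
    P=[c['mtx']@c['world_to_cam'][:3] for c in(c1,c2)]
    X=cv2.triangulatePoints(P[0],P[1],np.array(u1,float).reshape(2,1),np.array(u2,float).reshape(2,1));return (X[:3]/X[3]).ravel()
def depthpt(c,d,u,v):
    T=c['world_to_cam'];p=np.linalg.inv(c['mtx'])@[u,v,1]*d[v,u];return T[:3,:3].T@(p-T[:3,3])
def white(p,x0,x1,y0,y1,th=140):
    h=cv2.cvtColor(p,cv2.COLOR_RGB2HSV);m=((h[...,2]>th)&(h[...,1]<50)).astype(np.uint8)
    k=np.zeros_like(m);k[y0:y1,x0:x1]=1;m=cv2.morphologyEx(m*k,cv2.MORPH_CLOSE,np.ones((5,5)))
    c=max(cv2.findContours(m,0,1)[0],key=cv2.contourArea);return c
E
python3 - <<'E'
from h import *
np.set_printoptions(precision=4,suppress=True)
C={}
for n,b in(("top",(350,430,150,262)),("scene",(285,370,125,190))):
    f=np.load(n+'0.npz');c=white(f['p'],*b);C[n]=(f,c)
    r=cv2.minAreaRect(c);a=cv2.approxPolyDP(c,4,True)[:,0]
    q=ray(f,c[:,0],0.033)[:,:2].astype(np.float32);R=cv2.minAreaRect(q*1000)
    print(n,cv2.contourArea(c),a.tolist(),'\nrect mm',R); M=cv2.moments(c);u=(M['m10']/M['m00'],M['m01']/M['m00']);print(u,depthpt(f,f['d'],int(u[0]),int(u[1])));C[n]+=(u,)
print(rays2(C['top'][0],C['top'][2],C['scene'][0],C['scene'][2]))
for n,(u,v) in(("small_dish",(348,193)),):print(n,ray(C['top'][0],(u,v),.02))
for n in C:
    f=C[n][0];x0,y0=((330,140) if n=='top' else(270,110));cr=f['p'][y0:y0+125,x0:x0+110,::-1]
    cv2.imwrite(f'pics/{n}c.png',cv2.resize(cr,None,fx=4,fy=4))
E
cd pics; python3 -c "
import cv2,numpy as np
a=cv2.imread('topc.png');b=cv2.imread('scenec.png');o=cv2.hconcat([a,b]);cv2.imwrite('cc.png',cv2.resize(o,(792,450)))"
```

```text
top 1829.0 [[374, 194], [358, 239], [393, 252], [408, 206]] 
rect mm ((535.2736206054688, -224.09402465820312), (75.10201263427734, 99.39749145507812), 70.70167541503906)
(383.3546564607253, 223.09513395297978) [ 0.5352 -0.2231  0.0339]
scene 1345.0 [[291, 135], [339, 177], [360, 165], [336, 145], [325, 145], [313, 127]] 
rect mm ((580.2890625, -239.59429931640625), (80.47126007080078, 202.5782470703125), 69.31177520751953)
(326.7728624535316, 152.6982651796778) [ 0.5707 -0.2359  0.0327]
[ 0.5421 -0.2143  0.0581]
small_dish [[ 0.595 -0.156  0.02 ]]
```

View pics/cc.png

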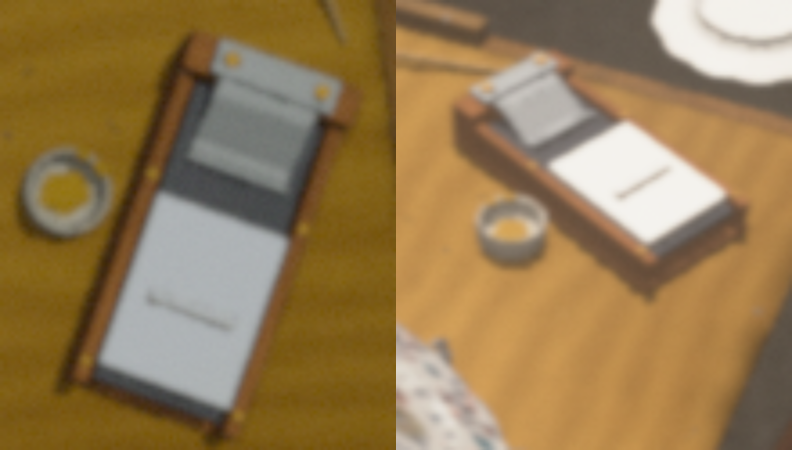

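The tile measures 75 x 99 mm at z≈0.034 with its centre at (0.535, -0.224) and sliding heading about -19°. In the close crop the bar, leaf and rails are all clear. The scene view merges the leaf's white into the mask, so I discard that one. I'll close the fingers, turn the tool, then approach.

```bash
python3 -m crank '[{"turn":0.148},{"turn":0.148},{"turn":0.148},{"turn":0.148},{"turn":0.148}]' 0
cat >> h.py <<'E'
def go(s,target):  # remaining shift in tool axes, cm
    from scipy.spatial.transform import Rotation as Ro
    w,x,y,z=s['tool_rot'];R=Ro.from_quat([x,y,z,w]).as_matrix()
    return R.T@(np.array(target)-s['tool_pos'])*100, np.degrees(np.arctan2(R[1,0],R[0,0]))
E
python3 - <<'E'
from h import *
from plant import manip
print(go(manip.state(),[.514,-.217,.16]))
E
```

```text
(array([ 37.54948109, -21.17324634,   7.06644627]), np.float64(24.79904235577904))schema error: expected keys x, y, z, turn
```

```bash
python3 -m crank '[{"x":0,"y":0,"z":0,"turn":0.148},{"x":0,"y":0,"z":0,"turn":0.148},{"x":0,"y":0,"z":0,"turn":0.148},{"x":0,"y":0,"z":0,"turn":0.148},{"x":0,"y":0,"z":0,"turn":0.148}]' 0
python3 - <<'E'
from h import *
from plant import manip
print(go(manip.state(),[.514,-.217,.16]))
E
```

```text
time: 0.6
tool_pos: [0.262, -0.567, 0.2305]
tool_rot: [-0.001, 0.988, -0.156, -0.0]
contact_force: [-0.6, 1.5, -0.3]
gripper_width: 0.146
grasp_force: 0.0
(array([ 13.18886504, -41.05525812,   7.08687339]), np.float64(-17.951689619270255))
```

```bash
python3 -m crank '[{"x":1.3,"y":-4.1,"z":0,"turn":0},{"x":1.3,"y":-4.1,"z":0,"turn":0},{"x":1.3,"y":-4.1,"z":0,"turn":0},{"x":1.3,"y":-4.1,"z":0,"turn":0},{"x":1.3,"y":-4.1,"z":0,"turn":0}]' 0
python3 -m crank '[{"x":1.3,"y":-4.1,"z":1,"turn":0},{"x":1.3,"y":-4.1,"z":1,"turn":0},{"x":1.3,"y":-4.1,"z":1,"turn":0},{"x":1.3,"y":-4.1,"z":1,"turn":0},{"x":0,"y":0,"z":0,"turn":0.023}]' 0
python3 - <<'E'
from h import *
from plant import manip
import cv2
s=manip.state();c=manip.camera_model('wrist');p,d=manip.grab_frame('wrist')
np.savez('w1.npz',p=p,d=d,**c);cv2.imwrite('pics/w1.png',p[:,:,::-1])
print(s['tool_pos'],go(s,[.514,-.217,.16]),s['contact_force'])
E
```

```text
time: 1.1
tool_pos: [0.3866, -0.3899, 0.2307]
tool_rot: [-0.0, 0.988, -0.153, -0.0]
contact_force: [0.5, -0.0, 0.5]
gripper_width: -0.004
grasp_force: 0.0
time: 1.6
tool_pos: [0.4861, -0.2465, 0.1889]
tool_rot: [-0.002, 0.987, -0.162, -0.002]
contact_force: [-0.4, 0.1, -0.5]
gripper_width: 0.002
grasp_force: 0.0
[ 0.48608622 -0.24652798  0.18886841] (array([ 1.71223641, -3.68227246,  2.89029008]), np.float64(-18.629866093499757)) [-0.40849403  0.10443247 -0.48174022]
```

View pics/w1.png

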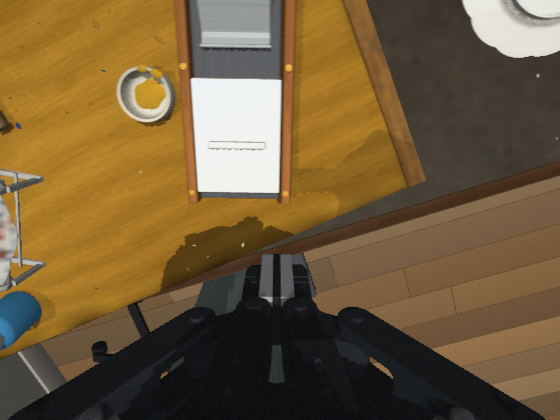

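The wrist view shows the tile squarely, px (191..282, 78..193), with its bar at row 146, the leaf toe at row ~46 and the shut fingers at (277,280). I refine the tile from here.

Run:
```python
from h import *
from plant import manip
np.set_printoptions(precision=4,suppress=True)
f=np.load('w1.npz');c=white(f['p'],180,295,60,210,150)
print(cv2.boundingRect(c))
q=(ray(f,c[:,0],0.033)[:,:2]*1000).astype(np.float32);R=cv2.minAreaRect(q);print(R)
print('depth z',depthpt(f,f['d'],235,110),depthpt(f,f['d'],235,175))
T=np.load('top0.npz');
# tile centre triangulated from wrist + top
bx=cv2.boxPoints(cv2.minAreaRect(c)).mean(0);ct=cv2.boxPoints(cv2.minAreaRect(white(T['p'],350,430,150,262))).mean(0)
print('tri',rays2(f,bx,T,ct))
a=np.radians(-19);X=np.array([np.cos(a),np.sin(a)]);Y=np.array([-X[1],X[0]])
for n,uv,z in(('bar',(237,146),.0388),('toe',(235,47),.028),('railend L',(194,203),.029),('railend R',(284,203),.029),('railin L',(190,150),.029),('railin R',(285,150),.029),('railinL2',(190,50),.029),('railinR2',(283,50),.029)):
    p=ray(f,uv,z)[0];r=p[:2]-np.array(R[0])/1000;print(n,p,'rel tile',r@X,r@Y)
s=manip.state();print(s['tool_pos'],s['time'])
```

```text
(190, 78, 92, 115)
((536.459228515625, -225.6324462890625), (76.3968734741211, 99.6182632446289), 70.36851501464844)
depth z [ 0.5596 -0.233   0.034 ] [ 0.5059 -0.2124  0.034 ]
tri [ 0.5364 -0.2249  0.0276]
bar [ 0.5307 -0.2244  0.0388] rel tile -0.005834457293980448 -0.0007116316923584736
toe [ 0.6064 -0.2502  0.028 ] rel tile 0.07414835062918433 -0.0004097810943977029
railend L [ 0.4917 -0.1644  0.029 ] rel tile -0.062247500027985125 0.0433149463761361
railend R [ 0.4642 -0.246   0.029 ] rel tile -0.06166496005657844 -0.04272687881407959
railin L [ 0.5398 -0.1811  0.029 ] rel tile -0.011381440715404367 0.043181423699971744
railin R [ 0.5122 -0.2627  0.029 ] rel tile -0.01082691881329077 -0.042940790694388345
railinL2 [ 0.6161 -0.2142  0.029 ] rel tile 0.07156792258362327 0.03672722830792176
railinR2 [ 0.5915 -0.287   0.029 ] rel tile 0.07202095201267947 -0.040081060511340874
[ 0.4854 -0.2487  0.1897] 1.65
```

```bash
python3 -m crank '[{"x":0.9,"y":-1.8,"z":2.5,"turn":0},{"x":0.9,"y":-1.8,"z":2.5,"turn":0},{"x":0,"y":0,"z":2.5,"turn":0},{"x":0,"y":0,"z":2.5,"turn":0},{"x":0,"y":0,"z":0,"turn":0}]' 0
python3 - <<'E'
from h import *
from plant import manip
s=manip.state();print(go(s,[.5155,-.2177,.033]),s['contact_force'])
E
```

```text
time: 2.15
tool_pos: [0.5108, -0.2224, 0.0872]
tool_rot: [-0.001, 0.986, -0.165, -0.004]
contact_force: [-0.5, 0.4, -0.0]
gripper_width: 0.001
grasp_force: 0.0
(array([ 0.33691314, -0.58845562,  5.42009716]), np.float64(-18.99543364110562)) [-0.47261865  0.4140409  -0.01639333]
```

```bash
python3 -m crank '[{"x":0,"y":0,"z":0,"turn":0},{"x":0,"y":0,"z":0,"turn":0}]' 0
python3 - <<'E'
from h import *
from plant import manip
s=manip.state();print(go(s,[.5155,-.2177,.033]),s['contact_force'])
E
```

```text
time: 2.35
tool_pos: [0.5147, -0.2241, 0.0933]
tool_rot: [0.001, 0.986, -0.165, 0.001]
contact_force: [-0.2, -0.2, 0.2]
gripper_width: -0.005
grasp_force: 0.0
(array([-0.15424437, -0.63672467,  6.03047503]), np.float64(-18.974365970667765)) [-0.15738951 -0.18494099  0.16163375]
```

```bash
python3 -m crank '[{"x":-0.15,"y":-0.65,"z":1.5,"turn":0.008},{"x":0,"y":0,"z":1.5,"turn":0},{"x":0,"y":0,"z":1.5,"turn":0},{"x":0,"y":0,"z":0,"turn":0},{"x":0,"y":0,"z":0,"turn":0}]' 0
python3 - <<'E'
from h import *
from plant import manip
import cv2
s=manip.state();c=manip.camera_model('wrist');p,d=manip.grab_frame('wrist')
np.savez('w2.npz',p=p,d=d,**c);cv2.imwrite('pics/w2.png',p[:,:,::-1])
print(go(s,[.5155,-.2177,.033]),s['contact_force'])
E
```

```text
time: 2.85
tool_pos: [0.514, -0.2158, 0.0451]
tool_rot: [-0.0, 0.986, -0.168, -0.001]
contact_force: [0.6, -0.2, -0.8]
gripper_width: -0.003
grasp_force: 0.0
(array([0.21196179, 0.13266308, 1.21335768]), np.float64(-19.375059609135675)) [ 0.59758616 -0.15231495 -0.78932384]
```

View pics/w2.png

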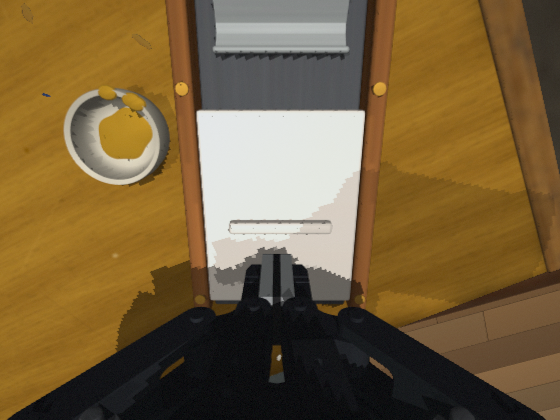

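The fingers sit centred over the flat face just behind the bar (bar px 230–331, row 227; fingertips around 276, 255). I check the gap to the bar.

Run:
```python
from h import *
from plant import manip
f=np.load('w2.npz');s=manip.state()
for n,uv,z in(('bar rear',(280,234),.0355),('bar top',(280,224),.0388),('front',(281,111),.033),('toe',(281,50),.028),('rearL',(213,300),.033),('rearR',(351,300),.033)):
    p=ray(f,uv,z)[0];print(n,p.round(4),go(s,p)[0].round(2))
```

```text
bar rear [ 0.5277 -0.2219  0.0355] [1.43 0.11 1.05]
bar top [ 0.5341 -0.2241  0.0388] [2.1  0.1  0.72]
front [ 0.5832 -0.2417  0.033 ] [7.32 0.14 1.3 ]
toe [ 0.6072 -0.2501  0.028 ] [9.87 0.13 1.8 ]
rearL [ 0.5017 -0.1743  0.033 ] [-2.6  -3.52  1.31]
rearR [ 0.4768 -0.2451  0.033 ] [-2.61  3.98  1.31]
```

```bash
python3 -m crank '[{"x":0,"y":0.1,"z":0.8,"turn":0},{"x":0,"y":0,"z":0.5,"turn":0},{"x":0,"y":0,"z":0.4,"turn":0},{"x":0,"y":0,"z":0.3,"turn":0},{"x":0,"y":0,"z":0,"turn":0}]' 0
python3 -m crank '[{"x":0,"y":0,"z":0.3,"turn":0},{"x":0,"y":0,"z":0.2,"turn":0},{"x":0,"y":0,"z":0,"turn":0},{"x":0,"y":0,"z":0,"turn":0}]' 0
```

```text
time: 3.4
tool_pos: [0.5145, -0.2174, 0.0268]
tool_rot: [0.0, 0.986, -0.168, 0.0]
contact_force: [-2.7, 0.9, 5.9]
gripper_width: 0.002
grasp_force: 3.0
time: 3.8
tool_pos: [0.5148, -0.2175, 0.0228]
tool_rot: [0.0, 0.986, -0.168, 0.0]
contact_force: [-3.2, 0.7, 9.4]
gripper_width: 0.002
grasp_force: 4.7
```

```bash
python3 -m crank '[{"x":0,"y":0,"z":0.2,"turn":0},{"x":0,"y":0,"z":0.2,"turn":0},{"x":0,"y":0,"z":0,"turn":0},{"x":0,"y":0,"z":0,"turn":0}]' 0
python3 -m crank '[{"x":0,"y":0,"z":0.2,"turn":0},{"x":0,"y":0,"z":0,"turn":0},{"x":0,"y":0,"z":0,"turn":0}]' 0
```

```text
time: 4.2
tool_pos: [0.5155, -0.2179, 0.0208]
tool_rot: [0.0, 0.986, -0.168, 0.001]
contact_force: [-6.9, 2.8, 18.9]
gripper_width: 0.002
grasp_force: 9.6
time: 4.5
tool_pos: [0.5163, -0.2184, 0.0208]
tool_rot: [0.001, 0.986, -0.168, 0.001]
contact_force: [-9.3, 4.4, 28.6]
gripper_width: -0.004
grasp_force: 14.0
```

The bed is at its bottom stop: z = 20.8 mm with 29 N. Now I slide.

```bash
python3 -m crank '[{"x":0.3,"y":0,"z":0,"turn":0},{"x":0.4,"y":0,"z":0,"turn":0},{"x":0.5,"y":0,"z":0,"turn":0},{"x":0.5,"y":0,"z":0,"turn":0},{"x":0,"y":0,"z":0,"turn":0}]' 0
python3 - <<'E'
from h import *
from plant import manip
import cv2
s=manip.state();c=manip.camera_model('wrist');p,d=manip.grab_frame('wrist')
np.savez('w3.npz',p=p,d=d,**c);cv2.imwrite('pics/w3.png',p[:,:,::-1])
print(go(s,[.6072,-.2501,.028])[0])
E
```

```text
time: 5.0
tool_pos: [0.5332, -0.2247, 0.0209]
tool_rot: [0.001, 0.986, -0.168, 0.002]
contact_force: [-7.3, 2.8, 24.3]
gripper_width: 0.0
grasp_force: 12.2
[ 7.82310636 -0.05167583 -0.6763304 ]
```

View pics/w3.png

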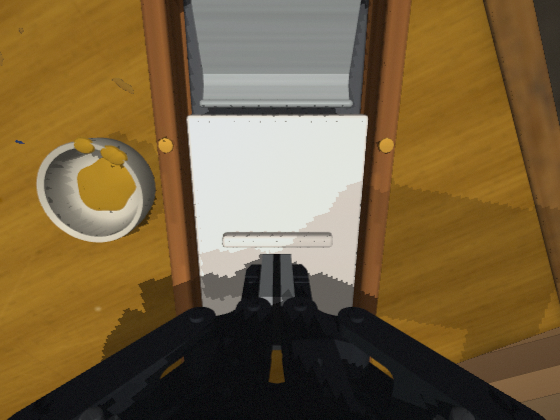

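The tile follows with its front edge at row 116, just short of the leaf toe at row 104. The fingers are right behind the bar. About 50 mm remains.

```bash
python3 -m crank '[{"x":0.4,"y":0,"z":0.05,"turn":0},{"x":0.5,"y":0,"z":0,"turn":0},{"x":0.5,"y":0,"z":0,"turn":0},{"x":0.5,"y":0,"z":0,"turn":0},{"x":0,"y":0,"z":0,"turn":0}]' 0
python3 -m crank '[{"x":0.5,"y":0,"z":0,"turn":0},{"x":0.5,"y":0,"z":0,"turn":0},{"x":0.5,"y":0,"z":0,"turn":0},{"x":0.5,"y":0,"z":0,"turn":0},{"x":0,"y":0,"z":0,"turn":0}]' 0
python3 -c "
from h import *
from plant import manip
print(go(manip.state(),[.6072,-.2501,.028])[0])"
```

```text
time: 5.55
tool_pos: [0.5514, -0.2311, 0.0209]
tool_rot: [0.001, 0.986, -0.168, 0.002]
contact_force: [-7.4, 2.8, 24.7]
gripper_width: 0.005
grasp_force: 12.8
time: 6.05
tool_pos: [0.5702, -0.2377, 0.0209]
tool_rot: [0.001, 0.986, -0.168, 0.003]
contact_force: [-7.1, 2.8, 24.4]
gripper_width: -0.003
grasp_force: 12.3
[ 3.90425086 -0.05543618 -0.69068896]
```

```bash
python3 -m crank '[{"x":0.3,"y":0,"z":0,"turn":0},{"x":0.3,"y":0,"z":0,"turn":0},{"x":0.2,"y":0,"z":0,"turn":0},{"x":0,"y":0,"z":0,"turn":0}]' 0
python3 -m crank '[{"x":0.2,"y":0,"z":0,"turn":0},{"x":0.2,"y":0,"z":0,"turn":0},{"x":0,"y":0,"z":0,"turn":0}]' 0
python3 -m crank '[{"x":0.2,"y":0,"z":0,"turn":0},{"x":0,"y":0,"z":0,"turn":0}]' 0
```

```text
time: 6.45
tool_pos: [0.5772, -0.2401, 0.0209]
tool_rot: [0.001, 0.986, -0.168, 0.002]
contact_force: [-8.3, 3.8, 24.9]
gripper_width: -0.001
grasp_force: 12.8
time: 6.75
tool_pos: [0.5795, -0.2409, 0.0208]
tool_rot: [0.001, 0.986, -0.168, -0.0]
contact_force: [-13.6, 4.8, 30.6]
gripper_width: 0.001
grasp_force: 15.0
time: 6.95
tool_pos: [0.5795, -0.2409, 0.0208]
tool_rot: [0.0, 0.986, -0.168, -0.003]
contact_force: [-20.5, 6.7, 34.3]
gripper_width: 0.005
grasp_force: 17.7
```

Run:
```python
from h import *
from plant import manip
import cv2
s=manip.state();c=manip.camera_model('wrist');p,d=manip.grab_frame('wrist')
np.savez('w4.npz',p=p,d=d,**c);cv2.imwrite('pics/w4.png',p[:,:,::-1])
g=np.load('w3.npz');print('w3 bar rear rel toe',(ray(g,(277,247),.0235)[0]-ray(g,(277,104),.028)[0]).round(4), ray(g,(277,247),.0235)[0])
```

```text
w3 bar rear rel toe [-0.0603  0.0211 -0.0045] [ 0.54643428 -0.22900738  0.0235    ]
```

View pics/w4.png

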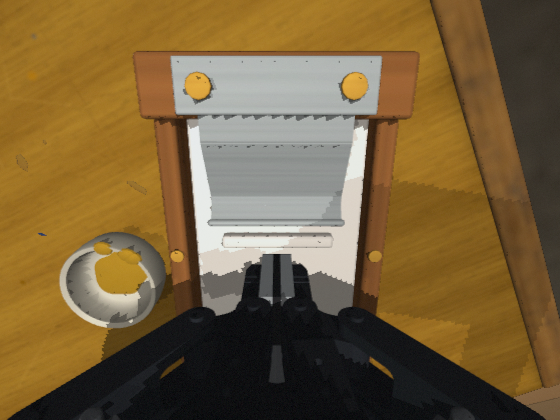

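The tile runs under the leaf up to the stop plate, and the bar (rows 233–247) is right behind the toe (row ~224). The push force rose with no motion. I check the distances numerically.

```bash
python3 - <<'E'
from h import *
from plant import manip
f=np.load('w4.npz');s=manip.state();a=np.radians(-19.4);X=np.array([np.cos(a),np.sin(a)])
P={n:ray(f,uv,z)[0][:2]@X for n,uv,z in(('barrear',(277,247),.0225),('bartopfront',(277,234),.0268),('toe',(277,224),.028),('stopfrontTop',(277,118),.046),('bartopfront0',(277,233),.0268))}
print({k:round(v*1000,1) for k,v in P.items()},'tcp',s['tool_pos'][:2]@X,s['contact_force'])
print([ (c,[r for r in range(200,262) if abs(int(f['p'][r,c].sum())-int(f['p'][r-1,c].sum()))>45]) for c in (240,300,325)])
E
python3 -m crank '[{"x":0.2,"y":0,"z":0.05,"turn":0},{"x":0.1,"y":0,"z":0,"turn":0},{"x":0,"y":0,"z":0,"turn":0}]' 0
```

```text
{'barrear': np.float64(640.2), 'bartopfront': np.float64(648.8), 'toe': np.float64(654.1), 'stopfrontTop': np.float64(700.8), 'bartopfront0': np.float64(649.2)} tcp 0.6266669163709203 [-19.85773749   6.5769059   35.6784249 ]
[(240, [219, 221, 222, 224, 226, 227, 232, 233, 236, 237, 247, 248, 250]), (300, [219, 221, 222, 224, 226, 227, 228, 232, 233, 236, 237, 247, 248]), (325, [219, 221, 222, 226, 227, 232, 233, 237, 247, 248])]
time: 7.3
tool_pos: [0.5796, -0.2409, 0.0207]
tool_rot: [-0.0, 0.986, -0.168, -0.007]
contact_force: [-31.7, 10.7, 46.2]
gripper_width: -0.003
grasp_force: 23.0
```

```bash
python3 -m crank '[{"x":-0.2,"y":0,"z":-0.1,"turn":0},{"x":-0.15,"y":0,"z":-0.2,"turn":0},{"x":0,"y":0,"z":-0.1,"turn":0},{"x":0,"y":0,"z":0,"turn":0}]' 0
```

```text
time: 7.7
tool_pos: [0.5795, -0.2409, 0.021]
tool_rot: [0.001, 0.986, -0.168, -0.001]
contact_force: [-8.9, 1.4, 16.6]
gripper_width: 0.0
grasp_force: 8.0
```

Now I lift straight up, gently at first.

```bash
python3 -m crank '[{"x":0,"y":0,"z":-0.2,"turn":0},{"x":0,"y":0,"z":-0.2,"turn":0},{"x":0,"y":0,"z":-0.2,"turn":0},{"x":0,"y":0,"z":-0.3,"turn":0},{"x":0,"y":0,"z":-0.3,"turn":0}]' 0
python3 -m crank '[{"x":0,"y":0,"z":-0.8,"turn":0},{"x":0,"y":0,"z":-1.5,"turn":0},{"x":0,"y":0,"z":-3,"turn":0},{"x":0,"y":0,"z":-3,"turn":0},{"x":0,"y":0,"z":0,"turn":0}]' 0
python3 - <<'E'
from h import *
from plant import manip
import cv2
c=manip.camera_model('wrist');p,d=manip.grab_frame('wrist')
np.savez('w5.npz',p=p,d=d,**c);cv2.imwrite('pics/w5.png',p[:,:,::-1])
E
```

```text
time: 8.2
tool_pos: [0.5796, -0.2399, 0.0299]
tool_rot: [-0.0, 0.986, -0.168, -0.0]
contact_force: [1.0, 0.4, -0.0]
gripper_width: -0.001
grasp_force: 0.0
time: 8.7
tool_pos: [0.5834, -0.242, 0.1206]
tool_rot: [0.002, 0.986, -0.168, 0.005]
contact_force: [0.9, -0.8, 0.6]
gripper_width: -0.0
grasp_force: 0.0
```

View pics/w5.png

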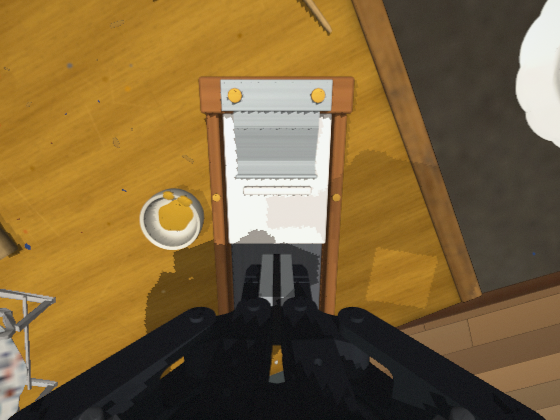

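The tile sits home under the leaf with its rear edge at row 243 and the bar at row 190. The fingers are clear and the dish is still at (172,218). I check length and height.

Run:
```python
from h import *
f=np.load('w5.npz');a=np.radians(-19.4);X=np.array([np.cos(a),np.sin(a)])
print([depthpt(f,f['d'],u,v)[2].round(4) for u,v in((250,210),(300,210),(235,235),(318,235),(230,140),(325,140))])
r=ray(f,(277,243),.026)[0][:2]@X
print('stop-rear',ray(f,(277,112),.046)[0][:2]@X-r,'bar front-rear',ray(f,(277,186),.0318)[0][:2]@X-r,'toe-rear',ray(f,(277,178),.031)[0][:2]@X-r)
```

```text
[np.float64(0.0243), np.float64(0.0254), np.float64(0.0254), np.float64(0.0247), np.float64(0.0254), np.float64(0.0255)]
stop-rear 0.09994496449462387 bar front-rear 0.04768122927051166 toe-rear 0.0533996698944319
```

Stop to rear edge is 99.9 mm for a 100 mm tile. The tile is level at about 25–26 mm, so it's held down and home.

```bash
python3 -c "
from plant import manip
print(manip.job_done())"
```

```text
the job is handed in; nothing more can be done
None
```

The tile was pressed down, slid under the leaf spring until it stopped firmly at the end stop, and let go; the spring now holds it flat and the job is handed in at about 9 s.

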